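Lever a stuck press platen loose

ROBOT

A 7-joint arm with a two-finger parallel gripper is mounted at the origin on the work surface. World frame = base frame: x ahead of the robot, y to its left, z up, the work surface at z = 0. Lengths are in m, angles in rad, forces in N, time in s.
With the tool pointing down it reaches from about 0.425 to 1.025 m from the base axis. Payload 9.4 kg.
Tool frame: the origin (TCP) lies at the very end of the fingers, on their centre line; the grasp point (between the pads) lies 19 mm behind it; z points along the fingers, y is the line along which they close (so a half turn about z gives the same grasp; the last joint's range is limited). The gripper opens to 93 mm and grips with 3 to 60 N. Pads are 15 mm wide; open, the fingers measure 128 mm over their backs; the gripper's body (75 mm by 188 mm) begins 65 mm behind the grasp point.
Start: joints at [1.257, 0.599, -0.003, 1.599, 0.002, 0.943, -0.08], TCP at [0.17, -0.705, 0.219] pointing down, gripper open.
Joint ranges: [-2.57, 2.57], [-0.35, 1.97], [-1.29, 1.29], [0.11, 2.56], [-1.05, 4.19], [0.11, 1.86], [-2.63, 2.63]. Speed limits (rad/s): [2.22, 2.22, 3.01, 3.01, 3.14, 3.14, 3.14].

INTERFACE

Orientations are given as a unit quaternion [w, x, y, z].
In Python, from workcell import * gives the robot as it stands.
- The arm moves only by the shell command python3 -m handwheel 'ROWS'. ROWS is JSON, a list of rows, each a list of 3 entries, a list of its own where there are three numbers: the turn, a rotation vector about the tool's x, y, z scaled (see below), then the shift along the tool's x, y, z scaled (see below), then the opening in per cent of the stroke, from 0 (shut) to 100 (fully open). In form: [[[rx, ry, rz], [x, y, z], hand], ...]. A call has 1 to 8 rows; each row shifts and turns the commanded pose from where the row before left it, along the tool's axes as they then stand; what a row does not reach is not made up. The controller multiplies each number of a shift by 200 mm and each number of a turn by 90 degrees. A row lasts 1/10 s, in which the tool goes at most 50 mm and 8.59 degrees, less where a joint would pass 70% of its speed; a pose out of reach is approached as far as the arm can. A call with a number of a shift or a turn outside -1 to 1 is refused whole. A call with a gripper value outside its range is refused whole. The fingers move at their own pace and stop on an object; the grip force is fixed at half the most. Time passes only in rows, so rows that do not move let the fingers close. It gives the time, the measured TCP pose, the force, the opening and the grip force at its end, in the units of the state.
- observe(): the state, without advancing time (a new reading comes with each control period).
- capture(name): name is "side" or "top" or "wrist"; returns the picture (420x560x3 uint8, red, green, blue); there is no depth.
- camera_params(name): a dict with "K" (3x3 intrinsics, pixels), "dist" ([k1, k2, p1, p2, k3] as OpenCV has them; the pictures are not rectified), "extrinsics" (4x4, takes a point from world to camera coordinates); the wrist camera has in their place "hand_eye" (4x4, takes a point from camera to tool coordinates, whose origin is the TCP and whose axes are the flange's). Camera axes: x right, y up, looking along -z (the intrinsics and any distortion apply to the point x, -y, -z); pixel columns grow to the right and rows downward; lengths in m; the calibration is good to about 2 mm. A picture is of the moment at which its call begins: read the wrist's pose just before it. camera_params takes no time and is no camera call.
- close_job(): hands the job in; it is judged then, once.
The state is a dict: "time": time; "joints": joint angles; "qvel": joint speeds; "joint_efforts": joint torques, N m; "tool_pos": TCP position; "tool_rot": TCP orientation; "wrist_force": force on the tool from outside, world axes, zero at the start; "torque": the same for the moment, N m; "grip_width": opening from 0.0 (shut) to 1.0 (fully open); "finger_force": force on a finger pad.
Only numpy, scipy, OpenCV 4.12 (cv2) and the standard library are available. Lean on these libraries where they do the work, as an engineer would, in place of code of your own. Each camera call takes 0.05 s, during which the arm holds its last target. There are 200 camera calls.

TASK

The rectangular platen is stuck tight on its changing stand. Take the long flat pry bar from among the tools, lay it in the stand's saddle with its nose under the overhanging edge of the platen, then push the handle end down towards the bench so that the platen is levered up off its seat and stays up. Leave the bar where it ends up and stand clear.

Things in the scene. Friction and masses are not known exactly. Their poses are not given: they have to be found in the camera images.
- bar_grip (a point): Pry bar's centre of gravity, half-way up its handle: grip here. Straight 250 mm bar, flat underneath: bare steel blade 120 long x 24 wide x 6 thick, then black handle 130 x 26 x 22 high. x points to the nose, 165 mm away; handle end 85 mm behind; underside 11 mm below. Starts flat on the bench, nose away from the robot, among three tools side by side (others: short wide scraper, wrench). 0.32 kg
- bar_nose (a point): Middle of the tip of the pry bar's blade, 3 mm above its underside; x points out of the tip, along the bar. Let go level with the nose 65 mm past the saddle, the bar's handle sinks until the nose bears up under the platen, and it stays so, handle end about 45 mm above the bench
- saddle (a point): The fixed stand's fulcrum: middle of the top of a level round bar (16 mm, along y), 70 mm above the bench, between cheeks 52 mm apart inside that rise 12 mm above it. x points level to the platen, handle side is -x. Seated platen: near edge at x = 35 mm, underside at z = 16 mm, open beneath back to a column face at x = 75 mm, so the level 6 mm blade slides in with 10 mm to spare in height
- platen (a joint): How far the platen has risen, m: 0 seated, 0.022 at most. Aluminium plate with black rubber pad, 130 (along saddle x) x 160 x 20 mm thick, top 106 mm above the bench, guided straight up by a post. Stiff: about 27 N lifts it, or 12 N on the handle end; it stays where left. With the nose 65 mm past the saddle, pushing the handle end down to the bench raises it about 14 mm

How it is judged:
On the way, in this order (a step that is already met when the one before it is completed fails the run):
1. the bar lies over the saddle, between its cheeks, with its nose under the overhanging edge of the still seated platen (x of bar_nose in the frame of saddle above 0.04 m and y of bar_nose in the frame of saddle between -0.035 and 0.035 m and z of bar_nose in the frame of saddle between -0.03 and 0.017 m and x of bar_grip in the frame of saddle below -0.06 m and value of joint platen below 0.003 m), for 0.2 s.
2. the platen is levered up at least 6 mm, with the bar's nose under it and higher than its handle (value of joint platen above 0.006 m and x of bar_nose in the frame of saddle above 0.035 m and z of bar_nose in the frame of saddle above 0.015 m and z of bar_grip in the frame of saddle below 0 m), for 0.1 s.
At the end, for the whole second after the job is handed in: The platen stays raised at least 6 mm from its seat; the bar has been let go and is still on the bench or the stand, its handle within 350 mm of the saddle (value of joint platen above 0.006 m and height (world z) of bar_grip above -0.01 m and horizontal distance between bar_grip and saddle below 0.35 m); the robot touches nothing.
It also fails if it takes over 51 s, if anything falls off the work surface, if the arm or the gripper's body presses on something with over 40 N, if the wrist force passes 120 N, or if a joint passes its speed limit or range.

## Working session

There is one attempt and no reset: what is moved stays moved. The work goes in short steps, Python scripts to look and compute and a shell command to move; the robot and the scene stay as the last step left them, time stands still between calls to the robot, and variables do not carry over. Pictures are saved under pics/ and viewed, at most 10 in all, crops included, and the job is handed in when it is done.

```bash
mkdir -p pics; ls
python3 - <<'E'
from workcell import *
import cv2,numpy as np
s=observe();print({k:np.round(v,3).tolist() for k,v in s.items()})
for n in ["top","side"]:
    im=capture(n);cv2.imwrite(f"pics/{n}0.png",im[:,:,::-1])
    p=camera_params(n);print(n,{k:np.round(v,4).tolist() for k,v in p.items()})
print(camera_params("wrist"))
E
```

```text
pics
{'time': 0.0, 'joints': [1.257, 0.6, -0.003, 1.6, 0.002, 0.943, -0.08], 'qvel': [-0.002, 0.001, -0.0, -0.001, 0.0, -0.0, -0.001], 'joint_efforts': [0.0, -76.508, 1.498, -25.236, -0.052, 0.017, 0.0], 'tool_pos': [0.17, -0.704, 0.218], 'tool_rot': [-0.001, 0.993, 0.118, -0.0], 'wrist_force': [0.283, -0.427, 0.168], 'torque': [-0.011, -0.019, 0.011], 'finger_force': 0.0, 'grip_width': 0.997}
top {'K': [[423.8979, 0.0, 279.7522], [0.0, 423.8979, 213.3212], [0.0, 0.0, 1.0]], 'dist': [0.0131, 0.0, 0.0, 0.0, 0.0], 'extrinsics': [[0.0297, -0.9995, -0.0121, -0.1093], [0.9906, 0.0278, 0.1336, -0.5611], [-0.1332, -0.0159, 0.991, -0.8368], [0.0, 0.0, 0.0, 1.0]]}
side {'K': [[392.9867, 0.0, 280.8324], [0.0, 392.9867, 211.502], [0.0, 0.0, 1.0]], 'dist': [-0.0133, 0.0, 0.0, 0.0, 0.0], 'extrinsics': [[-0.7695, -0.6387, 0.001, 0.3733], [0.4006, -0.4814, 0.7796, -0.3263], [-0.4975, 0.6003, 0.6263, -0.5442], [0.0, 0.0, 0.0, 1.0]]}
{'K': array([[337.10988888,   0.        , 283.78039005],
       [  0.        , 337.10988888, 211.49284503],
       [  0.        ,   0.        ,   1.        ]]), 'dist': array([-0.01036612,  0.        ,  0.        ,  0.        ,  0.        ]), 'hand_eye': array([[ 2.84383636e-04,  9.56043278e-01,  2.93225458e-01,
         8.04174046e-02],
       [ 9.99999801e-01, -1.06703227e-04, -6.21946941e-04,
        -2.18550135e-04],
       [-5.63320090e-04,  2.93225576e-01, -9.56043118e-01,
        -1.65753804e-01],
       [ 0.00000000e+00,  0.00000000e+00,  0.00000000e+00,
         1.00000000e+00]])}
```

View pics/top0.png

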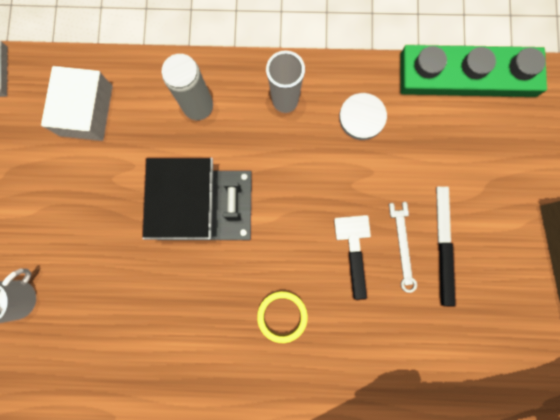

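View pics/side0.png

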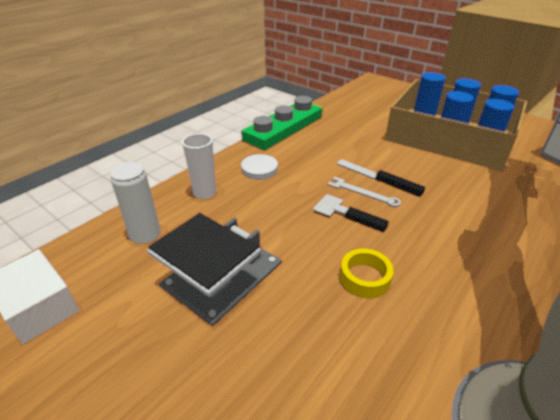

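Top view: the bar is at the right (nose ~(443,187), handle end ~(448,304)). The saddle is at ~(232,202) with the platen on its left, so saddle x points roughly along world +y. I'll enlarge both.

Run:
```python
import cv2,numpy as np
im=cv2.imread("pics/top0.png")
a=cv2.resize(im[150:250,135:265],None,fx=5,fy=5,interpolation=cv2.INTER_CUBIC)  #650x500
b=cv2.resize(im[180:310,430:460],None,fx=4.5,fy=4.5,interpolation=cv2.INTER_CUBIC)
o=np.zeros((600,800,3),np.uint8);o[:500,:650]=a;o[:b.shape[0],660:660+b.shape[1]]=b[:600]
cv2.imwrite("pics/crop1.png",o)
```

```text
(no output)
```

View pics/crop1.png

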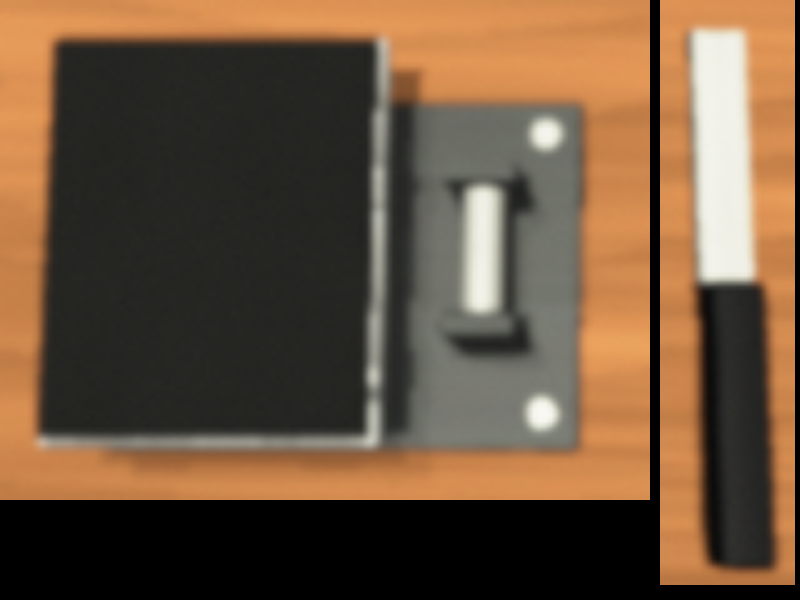

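```bash
cat > h.py <<'E'
from workcell import *
import cv2,numpy as np
from scipy.spatial.transform import Rotation as R
def ext(n,s=None):
    p=camera_params(n)
    if n!="wrist": return p,np.linalg.inv(p["extrinsics"])
    T=np.eye(4);q=s["tool_rot"];T[:3,:3]=R.from_quat([q[1],q[2],q[3],q[0]]).as_matrix();T[:3,3]=s["tool_pos"]
    return p,T@p["hand_eye"]
def ray(n,uv,z,s=None):
    p,E=ext(n,s)
    u=cv2.undistortPoints(np.float64(uv).reshape(-1,1,2),p["K"],p["dist"])[:,0]
    d=np.c_[u[:,0],-u[:,1],-np.ones(len(u))]@E[:3,:3].T;c=E[:3,3]
    return c+d*((np.asarray(z)-c[2])/d[:,2])[:,None]
def proj(n,P,s=None):
    p,E=ext(n,s);c=(np.linalg.inv(E)@np.c_[P,np.ones(len(P))].T)[:3].T
    u=cv2.projectPoints(c*[1,-1,-1],np.zeros(3),np.zeros(3),p["K"],p["dist"])[0];return u[:,0]
E
python3 - <<'E'
from h import *
c=lambda l:[[135+x/5-.4,150+y/5-.4] for x,y in l]
b=lambda l:[[430+(x-660)/4.5-.4,180+y/4.5-.4] for x,y in l]
np.set_printoptions(precision=4,suppress=True)
print(ext("top")[1][:3,3])
P=ray("top",c([(57,40),(382,40),(368,435),(40,435)]),.106);print(P,np.linalg.norm(np.diff(P,axis=0),axis=1))
print("rail",ray("top",c([(483,185),(482,312)]),.068))
print("cheeks",ray("top",c([(482,181),(480,316)]),.082))
print("bolts",ray("top",c([(546,134),(542,413)]),.01))
B=ray("top",b([(691,30),(745,30),(699,282),(757,282)]),.006);print(B)
H=ray("top",b([(763,285),(775,566),(722,566)]),.022);print(H)
n=(B[0]+B[1])/2;j=(B[2]+B[3])/2;print(n,j,np.linalg.norm(n-j),np.degrees(np.arctan2(*(n-j)[1::-1])))
E
```

```text
[ 0.4476 -0.107   0.9029]
[[0.6563 0.1679 0.106 ]
 [0.6597 0.042  0.106 ]
 [0.5067 0.0395 0.106 ]
 [0.5031 0.1634 0.106 ]] [0.126  0.1531 0.124 ]
rail [[0.6112 0.0055 0.068 ]
 [0.5598 0.0036 0.068 ]]
cheeks [[0.6101 0.0041 0.082 ]
 [0.5563 0.0024 0.082 ]]
bolts [[ 0.6456 -0.0128  0.01  ]
 [ 0.5252 -0.0161  0.01  ]]
[[ 0.636  -0.4261  0.006 ]
 [ 0.6367 -0.4516  0.006 ]
 [ 0.5162 -0.4275  0.006 ]
 [ 0.5169 -0.4543  0.006 ]]
[[ 0.5144 -0.4508  0.022 ]
 [ 0.3882 -0.4529  0.022 ]
 [ 0.3875 -0.4293  0.022 ]]
[ 0.6363 -0.4388  0.006 ] [ 0.5166 -0.4409  0.006 ] 0.11979135437361162 0.9941521222218588
```

Bar heading is ≈1°, grip ≈(0.471,-0.442). The saddle is at ≈(0.585,0.0045,0.07) with heading ≈91.5°. The measured sizes match the given ones, so I'll move to hover over the bar.

```bash
python3 -m handwheel '[[[0,0,0.07],[0,0,0],60],[[0,0,0.07],[0,0,0],60],[[0,0,0],[0,-0.214,0],60],[[0,0,0],[0,-0.214,0],60],[[0,0,0],[0,-0.214,0],60],[[0,0,0],[0,-0.214,0],60],[[0,0,0],[0,-0.214,0],60],[[0,0,0],[0,-0.214,0],60]]'
python3 -m handwheel '[[[0,0,0],[0.218,0,0.06],60],[[0,0,0],[0.218,0,0.06],60],[[0,0,0],[0.218,0,0.06],60],[[0,0,0],[0.218,0,0.06],60],[[0,0,0],[0.218,0,0.06],60],[[0,0,0],[0.218,0,0.06],60],[[0,0,0],[0.218,0,0.06],60],[[0,0,0],[0,0,0],60]]'
python3 -m handwheel '[[[0,0,0],[0,0,0],60],[[0,0,0],[0,0,0],60]]'
python3 - <<'E'
from h import *
s=observe();im=capture("wrist");print(s["time"],s["tool_pos"],s["tool_rot"])
cv2.imwrite("pics/w1.png",im[:,:,::-1])
print(proj("wrist",[[.6363,-.4388,.006],[.4713,-.4417,.022],[.387,-.443,.022]],s))
E
```

```text
time: 0.9
tool_pos: [0.1655, -0.4461, 0.2184]
tool_rot: [-0.0, 1.0, 0.008, -0.0]
wrist_force: [0.8, -0.8, -0.1]
grip_width: 0.6
finger_force: 0.0
time: 1.7
tool_pos: [0.4773, -0.44, 0.1323]
tool_rot: [-0.001, 1.0, 0.012, 0.001]
wrist_force: [-0.2, 0.7, 0.8]
grip_width: 0.597
finger_force: 0.0
time: 1.9
tool_pos: [0.4693, -0.4432, 0.1346]
tool_rot: [-0.0, 1.0, 0.008, -0.001]
wrist_force: [-0.3, -1.2, 0.2]
grip_width: 0.599
finger_force: 0.0
1.9 [ 0.4693159  -0.44320018  0.1345525 ] [-3.75116766e-05  9.99969083e-01  7.83633827e-03 -6.50088087e-04]
[[281.10757097 -10.51058809]
 [281.7266479  203.61282517]
 [281.84137164 290.74280546]]
```

View pics/w1.png

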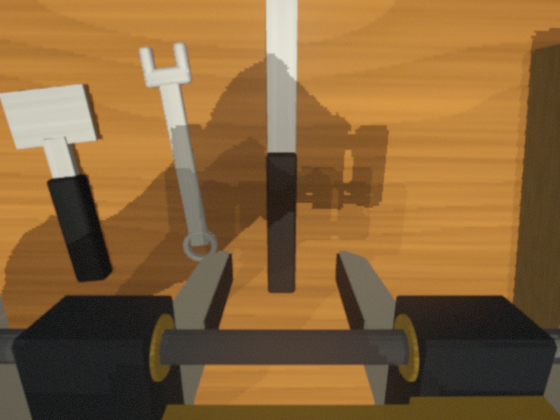

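The bar handle (rows 153–292, column 282) is where predicted, and the wrench is clear of the fingers. I'll descend and grip.

```bash
python3 -m handwheel '[[[0,0,0],[0.01,-0.007,0.2],60],[[0,0,0],[0,0,0.2],60],[[0,0,0],[0,0,0.15],60],[[0,0,0],[0,0,0.06],60],[[0,0,0],[0,0,0.03],60],[[0,0,0],[0,0,0],60],[[0,0,0],[0,0,0],60]]'
```

```text
time: 2.65
tool_pos: [0.4733, -0.4422, 0.0081]
tool_rot: [0.001, 1.0, 0.008, 0.001]
wrist_force: [0.1, 0.4, 0.2]
grip_width: 0.603
finger_force: 0.0
```

```bash
python3 -m handwheel '[[[0,0,0],[0,0,0.015],60],[[0,0,0],[0,0,0],60],[[0,0,0],[0,0,0],0],[[0,0,0],[0,0,0],0],[[0,0,0],[0,0,0],0],[[0,0,0],[0,0,0],0],[[0,0,0],[0,0,0],0],[[0,0,0],[0,0,0],0]]'; python3 -c "
from h import *
s=observe();print(s['tool_pos'],s['wrist_force'],s['grip_width'],s['finger_force'])"
```

```text
time: 3.45
tool_pos: [0.4728, -0.4413, 0.0036]
tool_rot: [-0.0, 1.0, 0.008, -0.0]
wrist_force: [-0.1, 0.7, 1.3]
grip_width: 0.276
finger_force: 30.0
[ 0.47282851 -0.44128481  0.00361109] [-0.05450689  0.65864087  1.31875716] 0.27582131634946844 30.000145733356476
```

```bash
python3 -m handwheel '[[[0,0,0],[0,0,-0.1],0],[[0,0,0],[0,0,-0.2],0],[[0,0,0],[0,0,-0.2],0],[[0,0,0],[0,0,-0.2],0],[[0,0,0],[0,0,-0.1],0],[[0,0,-0.0915],[0,0,0],0],[[0,0,-0.0915],[0,0,0],0],[[0,0,-0.0915],[0,0,0],0]]'
python3 -m handwheel '[[[0,0,-0.0915],[0,0,0],0],[[0,0,-0.0915],[0,0,0],0],[[0,0,-0.0915],[0,0,0],0],[[0,0,-0.0915],[0,0,0],0],[[0,0,-0.0915],[0,0,0],0],[[0,0,-0.0915],[0,0,0],0],[[0,0,-0.0915],[0,0,0],0],[[0,0,-0.0915],[0,0,0],0]]'
python3 -m handwheel '[[[0,0,0],[0,0,0],0],[[0,0,0],[0,0,0],0],[[0,0,0],[0,0,0],0]]'; python3 -c "
from h import *
s=observe();print(s['tool_pos'],s['tool_rot'],R.from_quat(np.r_[s['tool_rot'][1:],s['tool_rot'][0]]).as_matrix())"
```

```text
time: 4.25
tool_pos: [0.4725, -0.4411, 0.1634]
tool_rot: [-0.0, 0.974, 0.225, -0.0]
wrist_force: [0.5, -0.3, -3.9]
grip_width: 0.278
finger_force: 30.0
time: 5.05
tool_pos: [0.4723, -0.4413, 0.163]
tool_rot: [-0.001, 0.695, 0.719, -0.0]
wrist_force: [-0.3, 0.3, -3.2]
grip_width: 0.276
finger_force: 30.0
time: 5.35
tool_pos: [0.4727, -0.4414, 0.1634]
tool_rot: [-0.0, 0.699, 0.715, -0.0]
wrist_force: [-0.2, -0.7, -3.2]
grip_width: 0.278
finger_force: 30.0
[ 0.47266387 -0.44136465  0.16337665] [-2.32250172e-04  6.98649125e-01  7.15464422e-01 -8.43824557e-05] [[-2.37786936e-02  9.99717146e-01 -4.50240928e-04]
 [ 9.99717224e-01  2.37787873e-02  2.03777468e-04]
 [ 2.14426012e-04 -4.45268048e-04 -9.99999878e-01]]
```

```bash
python3 -m handwheel '[[[0,0,0],[0.17,0.088,0],0],[[0,0,0],[0.17,0.088,0],0],[[0,0,0],[0.17,0.088,0],0],[[0,0,0],[0.17,0.088,0],0],[[0,0,0],[0.17,0.088,0],0],[[0,0,0],[0.17,0.088,0],0],[[0,0,0],[0.17,0.088,0],0],[[0,0,0],[0,0,0],0]]'
python3 -m handwheel '[[[0,0,0],[0,0,0.15],0],[[0,0,0],[0,0,0.15],0],[[0,0,0],[0,0,0.1],0],[[0,0,0],[0,0,0.02],0],[[0,0,0],[0,0,0],0],[[0,0,0],[0,0,0],0],[[0,0,0],[0,0,0],0]]'
python3 - <<'E'
from h import *
s=observe();print(s["time"],s["tool_pos"],s["wrist_force"])
a=capture("top");b=capture("side")
cv2.imwrite("pics/t2.png",a[:,:,::-1])
a=cv2.resize(a[150:250,135:355],None,fx=3.6,fy=3.6,interpolation=cv2.INTER_CUBIC)
b=cv2.resize(b[170:330,130:430],None,fx=1.4,fy=1.4,interpolation=cv2.INTER_CUBIC)
o=np.zeros((600,800,3),np.uint8);o[:360,:792]=a;o[364:364+b.shape[0],:b.shape[1]]=b
cv2.imwrite("pics/m2.png",o[:,:,::-1])
E
```

```text
time: 6.15
tool_pos: [0.5927, -0.1929, 0.1642]
tool_rot: [-0.0, 0.695, 0.719, 0.002]
wrist_force: [-0.6, -0.1, -3.6]
grip_width: 0.278
finger_force: 30.0
time: 6.85
tool_pos: [0.5903, -0.2004, 0.0809]
tool_rot: [0.001, 0.698, 0.716, 0.0]
wrist_force: [-0.0, -1.2, -3.8]
grip_width: 0.276
finger_force: 30.0
6.85 [ 0.59031217 -0.20040243  0.08090988] [-0.04839749 -1.15015241 -3.78138923]
```

View pics/m2.png

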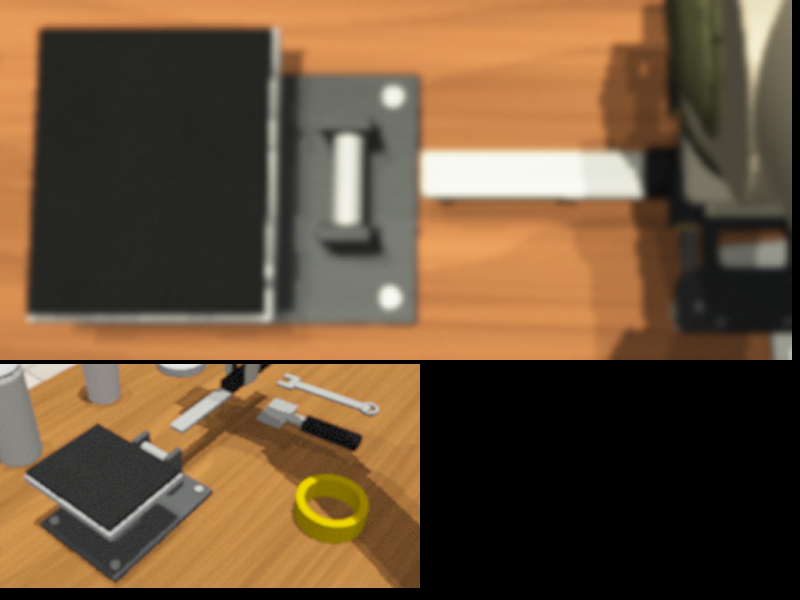

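Run:
```python
from h import *
np.set_printoptions(precision=4,suppress=True)
c=lambda l:[[135+x/3.6-.4,150+y/3.6-.4] for x,y in l]
print(ray("top",c([(421,151),(421,197),(645,154),(645,199)]),.083).reshape(2,2,3).mean(1))
print(ray("top",c([(347,133),(347,225)]),.07).mean(0), ray("top",c([(393,97),(390,298)]),.01).mean(0))
```

```text
[[ 0.5868 -0.0375  0.083 ]
 [ 0.5888 -0.1595  0.083 ]]
[0.5851 0.0045 0.07  ] [ 0.5851 -0.0144  0.01  ]
```

Nose is 42 mm short of the saddle and centred to within 1 mm. I'll drop 3 mm and slide 107 mm in.

```bash
python3 -m handwheel '[[[0,0,0],[0,0,0.015],0],[[0,0,0],[0,0,0],0],[[0,0,0],[0.09,0,0],0],[[0,0,0],[0.09,0,0],0],[[0,0,0],[0.09,0,0],0],[[0,0,0],[0,0,0],0],[[0,0,0],[0,0,0],0]]'
python3 -m handwheel '[[[0,0,0],[0.055,0,0],0],[[0,0,0],[0.055,0,0],0],[[0,0,0],[0.055,0,0],0],[[0,0,0],[0.055,0,0],0],[[0,0,0],[0.045,0,0],0],[[0,0,0],[0,0,0],0],[[0,0,0],[0,0,0],0],[[0,0,0],[0,0,0],0]]'
python3 - <<'E'
from h import *
s=observe();print(s["time"],s["tool_pos"],s["wrist_force"])
a=capture("top");b=capture("side")
a=cv2.resize(a[150:250,135:355],None,fx=3.6,fy=3.6,interpolation=cv2.INTER_CUBIC)
b=cv2.resize(b[170:330,130:430],None,fx=1.4,fy=1.4,interpolation=cv2.INTER_CUBIC)
o=np.zeros((600,800,3),np.uint8);o[:360,:792]=a;o[364:364+b.shape[0],:b.shape[1]]=b
cv2.imwrite("pics/m3.png",o[:,:,::-1])
E
```

```text
time: 7.65
tool_pos: [0.5882, -0.1453, 0.0767]
tool_rot: [0.0, 0.697, 0.717, 0.0]
wrist_force: [0.1, -0.7, -3.5]
grip_width: 0.273
finger_force: 30.0
time: 8.45
tool_pos: [0.5866, -0.0938, 0.0766]
tool_rot: [0.0, 0.698, 0.716, -0.0]
wrist_force: [-0.7, -0.1, -3.4]
grip_width: 0.278
finger_force: 30.0
8.45 [ 0.58663422 -0.09384168  0.07656975] [-0.67415798 -0.11772763 -3.44214419]
```

View pics/m3.png

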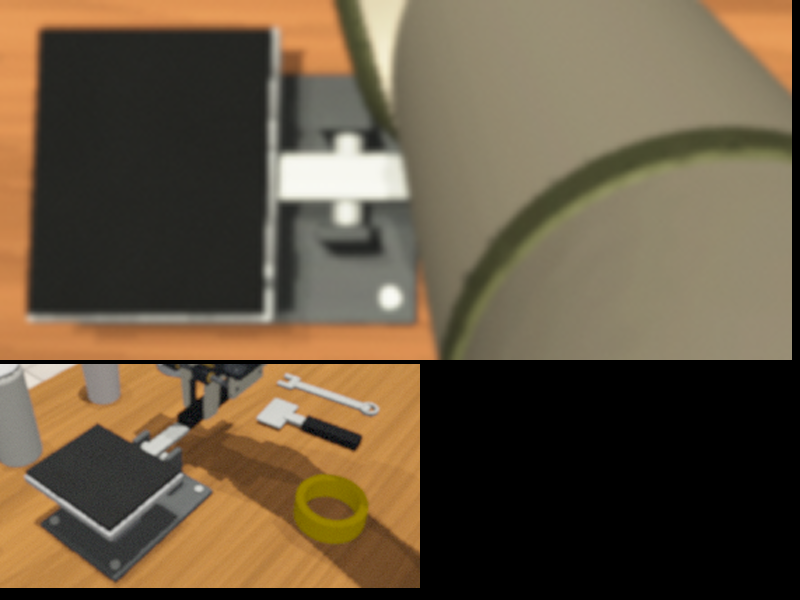

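The blade lies between the cheeks with its nose past the platen's edge, and the only force is its weight. I'll lower it onto the saddle and release.

```bash
python3 -m handwheel '[[[0,0,0],[0,0,0.01],0],[[0,0,0],[0,0,0.005],0],[[0,0,0],[0,0,0],0],[[0,0,0],[0,0,0],0],[[0,0,0],[0,0,0],0]]'
```

```text
time: 9.05
tool_pos: [0.5867, -0.0932, 0.0736]
tool_rot: [-0.0, 0.697, 0.717, 0.0]
wrist_force: [0.3, 1.1, -2.1]
grip_width: 0.278
finger_force: 30.0
```

```bash
python3 -m handwheel '[[[0,0,0],[0,0,0],60],[[0,0,0],[0,0,0],60],[[0,0,0],[0,0,0],60],[[0,0,0],[0,0,0],60],[[0,0,0],[0,0,-0.1],60],[[0,0,0],[0,0,-0.2],60],[[0,0,0],[0,0,-0.1],60],[[0,0,0],[0,0,0],60]]'
python3 - <<'E'
from h import *
s=observe();print(s["time"],s["tool_pos"],s["wrist_force"])
a=capture("wrist");b=capture("side")
print(ray("wrist",[[280,291],[280,155]],[.065,.075],s))
b=cv2.resize(b[130:330,130:430],None,fx=1.2,fy=1.2,interpolation=cv2.INTER_CUBIC)
o=np.zeros((600,800,3),np.uint8);o[:300,:400]=cv2.resize(a,(400,300),interpolation=cv2.INTER_AREA);o[304:304+b.shape[0],:b.shape[1]]=b
cv2.imwrite("pics/w4.png",a[:,:,::-1])
cv2.imwrite("pics/m4.png",np.vstack([cv2.resize(a,(446,335)),cv2.resize(b,(446,260))])[:,:,::-1])
E
```

```text
time: 9.85
tool_pos: [0.5883, -0.0933, 0.1565]
tool_rot: [0.002, 0.698, 0.717, 0.002]
wrist_force: [0.0, -0.6, 0.2]
grip_width: 0.599
finger_force: 0.0
9.85 [ 0.58831134 -0.09328468  0.1565456 ] [ 0.02155738 -0.58607054  0.2303885 ]
[[ 0.58588815 -0.16229672  0.065     ]
 [ 0.58314655 -0.0444696   0.075     ]]
```

View pics/m4.png

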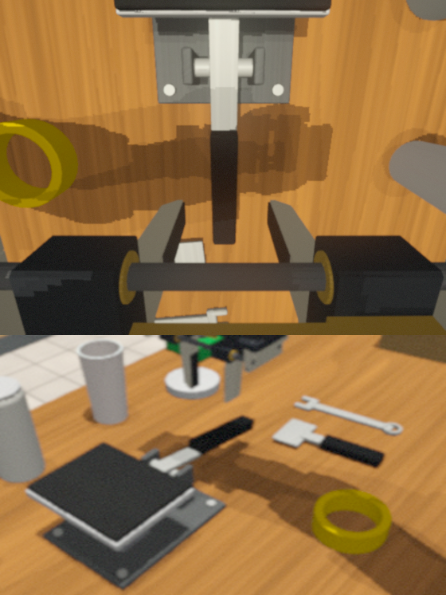

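Run:
```python
from h import *
s=observe()
P=ray("wrist",[[281,305],[282,163],[281,83]],[.067,.084,.07],s);print(P,np.linalg.norm(P[0]-P[1]))
```

```text
[[ 0.58496762 -0.17302003  0.067     ]
 [ 0.58271458 -0.04849979  0.084     ]
 [ 0.58058029  0.00491714  0.07      ]] 0.12569553091234695
```

```bash
python3 -m handwheel '[[[0,0,0],[-0.19,0,0],0],[[0,0,0],[-0.185,0,0],0],[[0,0,0],[0,0,0.12],0],[[0,0,0],[0,0,0.12],0],[[0,0,0],[0,0,0.1],0],[[0,0,0],[0,0,0.02],0],[[0,0,0],[0,0,0],0],[[0,0,0],[0,0,0],0]]'
```

```text
time: 10.75
tool_pos: [0.5889, -0.168, 0.0818]
tool_rot: [-0.0, 0.697, 0.717, 0.0]
wrist_force: [0.4, -0.5, 0.7]
grip_width: 0.009
finger_force: 0.0
```

```bash
python3 -m handwheel '[[[0,0,0],[0,0,0.025],0],[[0,0,0],[0,0,0.025],0],[[0,0,0],[0,0,0.02],0],[[0,0,0],[0,0,0.02],0],[[0,0,0],[0,0,0],0],[[0,0,0],[0,0,0],0]]'
```

```text
time: 11.35
tool_pos: [0.5887, -0.1682, 0.0636]
tool_rot: [-0.0, 0.697, 0.717, -0.0]
wrist_force: [-0.7, -0.0, 1.3]
grip_width: 0.006
finger_force: 0.4
```

```bash
python3 -m handwheel '[[[0,0,0],[0,0,0.02],0],[[0,0,0],[0,0,0.02],0],[[0,0,0],[0,0,0.02],0],[[0,0,0],[0,0,0],0],[[0,0,0],[0,0,0],0]]'
python3 -m handwheel '[[[0,0,0],[0,0,0.02],0],[[0,0,0],[0,0,0.02],0],[[0,0,0],[0,0,0.015],0],[[0,0,0],[0,0,0],0],[[0,0,0],[0,0,0],0]]'
```

```text
time: 11.85
tool_pos: [0.5895, -0.1674, 0.0524]
tool_rot: [0.0, 0.697, 0.717, 0.001]
wrist_force: [-1.3, 2.3, 7.6]
grip_width: 0.007
finger_force: 3.8
time: 12.35
tool_pos: [0.59, -0.1667, 0.0416]
tool_rot: [0.001, 0.697, 0.717, 0.001]
wrist_force: [0.2, 3.7, 9.6]
grip_width: 0.004
finger_force: 3.9
```

```bash
python3 -m handwheel '[[[0,0,0],[0,0,0.02],0],[[0,0,0],[0,0,0.02],0],[[0,0,0],[0,0,0.01],0],[[0,0,0],[0,0,0],0],[[0,0,0],[0,0,0],0],[[0,0,0],[0,0,0],0]]'
python3 - <<'E'
from h import *
s=observe();print(s["time"],s["tool_pos"],s["wrist_force"])
a=capture("top");b=capture("side")
a=cv2.resize(a[150:250,135:355],None,fx=3,fy=3)
b=cv2.resize(b[130:330,130:430],(420,280),interpolation=cv2.INTER_CUBIC)
o=np.zeros((590,660,3),np.uint8);o[:300,:660]=a;o[304:584,:420]=b
cv2.imwrite("pics/m5.png",o[:,:,::-1])
E
```

```text
time: 12.95
tool_pos: [0.5901, -0.1668, 0.0317]
tool_rot: [0.001, 0.697, 0.717, 0.001]
wrist_force: [-0.6, 3.2, 10.1]
grip_width: -0.0
finger_force: 4.2
12.95 [ 0.59007861 -0.16677408  0.03171362] [-0.61958304  3.21365058 10.06685791]
```

View pics/m5.png

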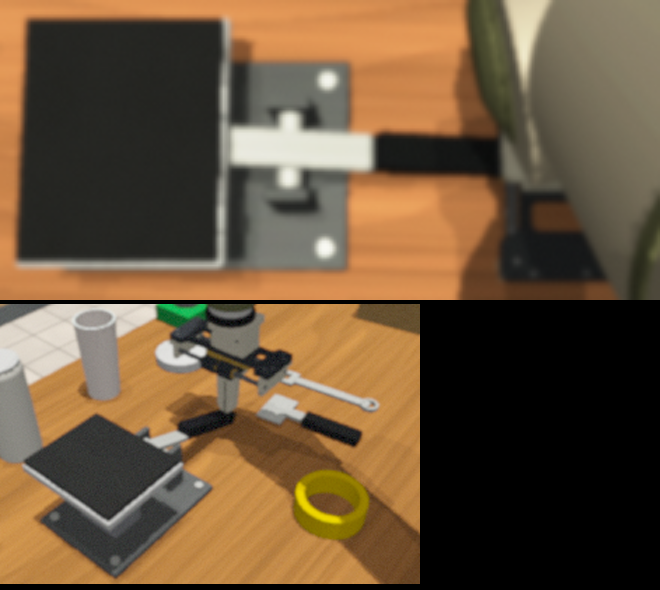

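```bash
python3 -m handwheel '[[[0,0,0],[0,0,0.01],0],[[0,0,0],[0,0,0.005],0],[[0,0,0],[0,0,0],0],[[0,0,0],[0,0,0],0],[[0,0,0],[0,0,0],0]]'
python3 -m handwheel '[[[0,0,0],[0,0,-0.05],0],[[0,0,0],[0,0,-0.15],0],[[0,0,0],[0,0,-0.2],0],[[0,0,0],[0,0,-0.2],0],[[0,0,0],[0,0,-0.2],0],[[0,0,0],[-0.2,0,-0.1],0],[[0,0,0],[-0.2,0,0],0],[[0,0,0],[-0.2,0,0],0]]'
python3 -m handwheel '[[[0,0,0],[-0.2,0,0],0],[[0,0,0],[-0.2,0,0],0],[[0,0,0],[0,0,0],0],[[0,0,0],[0,0,0],0],[[0,0,0],[0,0,0],0]]'
python3 - <<'E'
from h import *
s=observe();print(s["time"],s["tool_pos"],s["wrist_force"])
a=capture("top");b=capture("side")
a=cv2.resize(a[150:250,135:265],None,fx=3,fy=3)
b=cv2.resize(b[190:330,130:330],(800-392,286),interpolation=cv2.INTER_CUBIC)
b0=cv2.resize(cv2.imread("pics/side0.png")[190:330,130:330,::-1],(408,286),interpolation=cv2.INTER_CUBIC)
o=np.zeros((590,800,3),np.uint8);o[:300,:390]=a;o[:286,392:]=b;o[300:586,392:]=b0
cv2.imwrite("pics/m6.png",o[:,:,::-1])
E
```

```text
time: 13.55
tool_pos: [0.5902, -0.1668, 0.0289]
tool_rot: [0.001, 0.697, 0.717, 0.001]
wrist_force: [-0.1, 3.4, 12.2]
grip_width: 0.005
finger_force: 4.8
time: 14.35
tool_pos: [0.592, -0.2898, 0.2093]
tool_rot: [0.001, 0.697, 0.717, 0.0]
wrist_force: [0.0, 0.9, 0.1]
grip_width: 0.004
finger_force: 0.0
time: 14.85
tool_pos: [0.5942, -0.3666, 0.2077]
tool_rot: [-0.0, 0.697, 0.717, 0.0]
wrist_force: [0.9, 0.8, 0.7]
grip_width: 0.006
finger_force: 0.0
14.85 [ 0.59422964 -0.36656845  0.2076839 ] [0.86125593 0.76419229 0.6673549 ]
```

View pics/m6.png

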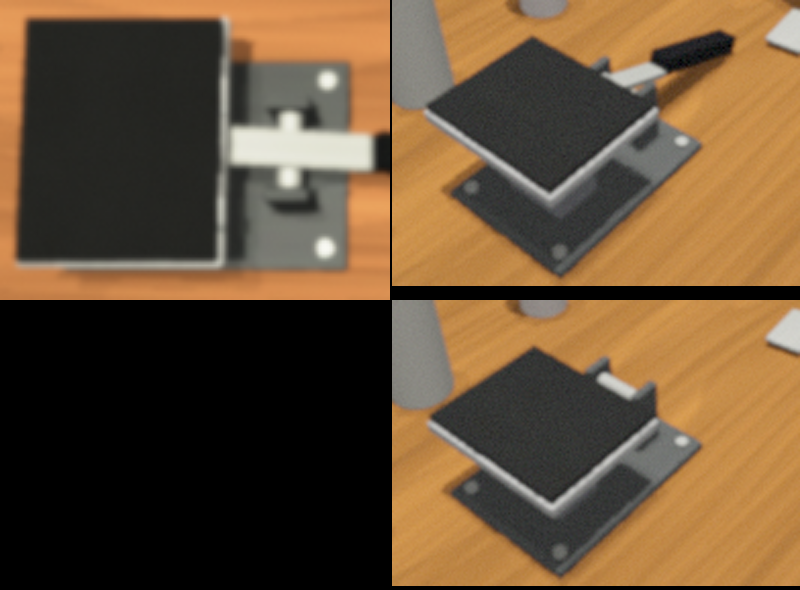

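The platen's front corner is 10–12 crop pixels higher than before, which is about 11 mm. The bar is at rest on the saddle and the gripper is clear, so I'll hand in.

```bash
python3 -c "
from workcell import *
print(close_job())"
```

```text
the job is handed in; nothing more can be done
None
```

The platen is levered up about 11 mm, as read from the side picture (at least 6 mm needed), the bar is left resting on the saddle with the arm clear, and the job is handed in; no verdict was returned.

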